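Test a battery at the kitchen desk

ROBOT

A 7-joint arm with a two-finger parallel gripper is mounted at the origin on a cart in front of the work surface, level with it; the furniture and walls round the work are solid. World frame = base frame: x ahead of the robot, y to its left, z up, the work surface at z = 0. Lengths are in m, angles in rad, forces in N, time in s.
With the tool pointing down it reaches from about 0.4 to 0.875 m from the base axis. Payload 19.3 kg.
Tool frame: the origin (TCP) lies on the centre line of the jaws, within the pads' length; the fingertips stand 14 mm ahead of it and the grasp point (between the pads) lies 5 mm behind it (bot.tip_extent is the distance from the TCP to the fingertips, in m); z points along the fingers, y is the line along which they close (so a half turn about z gives the same grasp; the last joint's range is limited). The gripper opens to 85 mm and grips with 20 to 120 N. Pads are 22 mm wide; open, the fingers measure 114 mm over their backs; the gripper's body (76 mm by 85 mm) begins 54 mm behind the grasp point. The pads swing forward as they close: fully open they stand 13 mm farther back than shut.
Start: joints at [1.257, 0.521, -0.036, 1.599, 0.021, 1.021, -0.113], TCP at [0.151, -0.607, 0.245] pointing down, gripper open.
Joint ranges: [-2.91, 2.91], [-0.3, 2.13], [-1.5, 1.42], [0.17, 2.43], [-1.26, 4.41], [0.16, 1.93], [-2.52, 2.52]. Speed limits (rad/s): [1.89, 1.89, 2.39, 2.39, 3.01, 3.01, 3.01].

INTERFACE

Orientations are given as [roll, pitch, yaw] about the fixed x, y, z axes, in that order (R = Rz(yaw) Ry(pitch) Rx(roll)).
In Python, from workcell import monitor, grab_frame, camera_model, bot gives the robot as it stands.
- The arm moves only by the tool move_arm, never from a script. Its argument "moves" is a list of rows, each a list of 4 numbers: the shift along the world's x, y, z in mm, then the turn about the world's z in rad. A call has 1 to 12 rows; each row is the pose to reach, as a shift and turn from the pose commanded when the call began; what a row does not reach only later rows make up. A row lasts 1/8 s, in which the tool goes at most 62.5 mm and 10.7 degrees, less where a joint would pass 70% of its speed; a pose out of reach is approached as far as the arm can. A call with a gripper value outside its range is refused whole. "gripper" is the opening, from 0 (shut) to 1 (fully open), set as the call begins (left out, the last holds). The fingers move at their own pace and stop on an object; "newtons" is the grip in N (left out, the last holds). Time passes only in rows, so rows that repeat a pose let the fingers close. It gives the time, the measured TCP pose, the force, the opening and the grip force at its end, in the units of the state.
- monitor.observe(): the state, without advancing time (a new reading comes with each control period).
- grab_frame(name): name is "scene" or "top" or "wrist"; returns the picture (480x640x3 uint8, blue, green, red); there is no depth.
- camera_model(name): a dict with "vfov" (degrees; the focal length in pixels is half the picture's height over the tangent of half this angle, whatever the lens; pixels are square), "cx", "cy" (the principal point, pixels), "R" (3x3) and "t" (3): a world point X has camera coordinates R X + t; the wrist camera has in their place "T_tool_cam" (4x4, takes a point from camera to tool coordinates, whose origin is the TCP and whose axes are the flange's). Camera axes: x right, y down, z forward; pixel columns grow to the right and rows downward; lengths in m; the calibration is good to about 2 mm. A picture is of the moment at which its call begins: read the wrist's pose just before it. camera_model takes no time and is no camera call.
- bot.job_done(): hands the job in; it is judged then, once.
The state is a dict: "clock": time; "qpos": joint angles; "qd": joint speeds; "joint_efforts": joint torques, N m; "position": TCP position; "tool_rot": TCP orientation; "force": force on the tool from outside, world axes, zero at the start; "moment": the same for the moment, N m; "grip_width": finger opening in m; "finger_force": force on a finger pad.
Only numpy, scipy, OpenCV 4.12 (cv2) and the standard library are available. Lean on these libraries where they do the work, as an engineer would, in place of code of your own. Each camera call takes 0.05 s, during which the arm holds its last target. There are 200 camera calls.

TASK

Lay the loose battery lengthwise in the cradle of the battery tester's open drawer, let go of it, and push the drawer fully shut. Then pull the tester's spring-loaded handle out until its needle is level with the sliding marker, and finish while still holding the handle there with the gripper so that the meter can be read: it springs back if let go. Leave the marker where it is set, and leave the other things on the desk alone.

Things in the scene. Friction and masses are not known exactly. Their poses are not given: they have to be found in the camera images.
- tester: Battery tester fixed to the desk: white housing 92 (x) x 120 (y) x 53 mm high, clear window and round meter on top; its black base plate, 6 mm thick, runs on 130 mm past the housing at -y. Origin: on the desk under the housing's middle. y is the long axis: the drawer comes out of the +y end (robot's left), the spring handle out of the -y end (robot's right). Yaw within 0.25 rad.
- drawer (a joint): Drawer travel in m: 0 fully shut, 0.08 fully out; it starts 0.074 to 0.08 out, slides along the tester's y axis (shut towards -y) with 1.5 N friction and stays where left.
- cradle (a point): Middle of the battery cradle, on the drawer's floor (10 mm above the desk); axes as the tester's. Floor 62 mm wide in x, no side walls. Four posts, 10 mm high, 5 x 8 mm, at x +-14, y +-21 mm: 23 mm wide for the battery (long axis along y), and 34 mm of open gap in y for fingers to reach down beside its middle. End plates 14 mm high at y +-30 mm.
- drawer_front (a point): Middle of the outer face of the drawer's front panel, 20 mm above the desk. It looks to the tester's +y; 70 mm wide, 8 mm thick, 6 to 46 mm above the desk, with a small bar pull 36 mm wide, 30 mm above the desk, reaching 11 mm out of the face. Push bar or panel towards -y to shut the drawer.
- pull (a joint): Travel of the spring handle in m: 0 at rest, grows as it is pulled out along the tester's -y axis, stop at 0.075. A spring draws it back: 4 N at rest plus 1 N per 10 mm.
- handle_top (a point): Centre of the top edge of the spring handle: a black upright paddle 40 mm wide (tester's x), 12 mm thick (y), 12 to 64 mm above the desk, on a steel rod 8 mm thick, axis 20 mm above the desk, that joins it to the housing. At rest 36 mm are free between paddle and housing. It can be pinched from above across its thickness or its width.
- needle (a point): Tip of the thin metal needle on the paddle's near side (tester's -x), 16 mm above the desk, in the plane of the paddle's middle. It moves with the handle.
- mark (a point): Tip of the sliding marker, a small metal cursor 8 x 6 mm on the near edge of the base plate, its top 18 mm above the desk; it starts 25 to 60 mm beyond the needle's rest place, towards the tester's -y. Needle and marker are level when their tips have the same y in the tester's frame; axes as the tester's. A push of 4 N would shift it.
- battery_center (a point): Centre of the loose battery, a cylinder 50 mm long and 16 mm thick, 23 g, lying on the desk at the robot's right. y is its long axis; either end may face either way in the cradle.
- battery: The same battery; origin 7 mm off its long axis (y), at half length.
- cream_jar: Round jar of hand cream, 69 mm wide, 41 mm high, at the robot's right; it and the battery may have swapped places. Origin at its underside. Leave alone.
- cabinet_edge (a point): Point on the lower front edge of the wall cabinets that hang over the back of the desk, with door knobs reaching about 30 mm farther out. The edge runs along y over the whole width; tall wrists and forearms must stay in front of it or below it.
- remote: Remote control 163 x 48 x 19 mm lying at the robot's left; origin under its centre. Leave alone.
- duct_tape: Roll of tape 99 mm wide, 48 mm high, behind at the right; origin under its centre. Leave alone.
- spectacles: Spectacles 141 x 142 x 42 mm, behind at the right; origin under their centre. Leave alone.

How it is judged:
By the outcome, as a careful person would: the job done as asked, in the order asked, and still so for the second after the job is handed in, while the arm keeps its last pose, push and grip.
It also fails if it takes over 66 s, if anything falls off the work surface, if the arm or the gripper's body presses on something with over 40 N, if the wrist force passes 120 N, or if a joint passes its speed limit or range.

## Working session

There is one attempt and no reset: what is moved stays moved. The work goes in short steps, Python scripts to look and compute and a tool call to move; the robot and the scene stay as the last step left them, time stands still between calls to the robot, and variables do not carry over. Pictures are saved under pics/ and viewed, at most 10 in all, crops included, and the job is handed in when it is done.

Besides the shell and the picture viewer there is one more tool, called after "Call:" as name([rows], argument=value, ...), one row to a line, values as JSON. move_arm: Moves the arm, as the interface text tells. Its arguments: {"type":"object","properties":{"moves":{"type":"array","items":{"type":"array","items":{"type":"number"}}},"gripper":{"type":"number"},"newtons":{"type":"number"}},"required":["moves"]}

```bash
ls; mkdir -p pics
python3 - <<'E'
from workcell import monitor, grab_frame, camera_model, bot
import cv2
s=monitor.observe();print(s)
for n in("scene","top"):
    cv2.imwrite(f"pics/{n}0.png",grab_frame(n));print(n,camera_model(n))
print(camera_model("wrist"))
E
```

```text
pics
{'clock': 0.0, 'qpos': array([ 1.25677056,  0.52202385, -0.03632882,  1.59998122,  0.02120828,
        1.0211042 , -0.11281492]), 'qd': array([ 0.00138417,  0.00089993,  0.00102547, -0.00026593,  0.0019369 ,
        0.00073195,  0.00048019]), 'joint_efforts': array([ 6.66721626e-04, -9.27102256e+01,  1.98153824e+00, -3.69922435e+01,
        1.81573274e-02,  8.30375677e-03, -4.75004313e-06]), 'position': array([ 0.15077476, -0.6062191 ,  0.24472917]), 'tool_rot': array([-3.14046464e+00,  8.67734039e-05,  2.43805995e-01]), 'force': array([-0.99712729, -0.3196144 ,  0.20277122]), 'moment': array([-0.02390166, -0.06801749,  0.03749897]), 'finger_force': 0.0, 'grip_width': 0.08534296701430984}
scene {'vfov': 44.802533557021476, 'cx': 331.27892809124387, 'cy': 241.2194928963005, 'R': array([[ 0.72613775, -0.68750038,  0.00819758],
       [-0.42191622, -0.45497851, -0.7842074 ],
       [ 0.54287261,  0.5659839 , -0.62044464]]), 't': array([-0.42583675,  0.43570722,  1.58686869])}
top {'vfov': 51.27452598988838, 'cx': 309.6731618563014, 'cy': 235.92561380954507, 'R': array([[-0.01400971, -0.99989751,  0.00294953],
       [-0.9891828 ,  0.01342869, -0.1460721 ],
       [ 0.14601752, -0.00496405, -0.98926955]]), 't': array([-0.05908336,  0.59624539,  1.50133918])}
{'vfov': 62.89826326340386, 'cx': 318.9459693417665, 'cy': 231.82557326556883, 'T_tool_cam': array([[ 2.61608841e-04, -9.47528013e-01, -3.19672640e-01,
         8.32814107e-02],
       [ 9.99999728e-01,  2.75235062e-05,  7.36783344e-04,
         1.56159811e-03],
       [-6.89324346e-04, -3.19672746e-01,  9.47527762e-01,
        -1.27867105e-01],
       [ 0.00000000e+00,  0.00000000e+00,  0.00000000e+00,
         1.00000000e+00]])}
```

View pics/scene0.png

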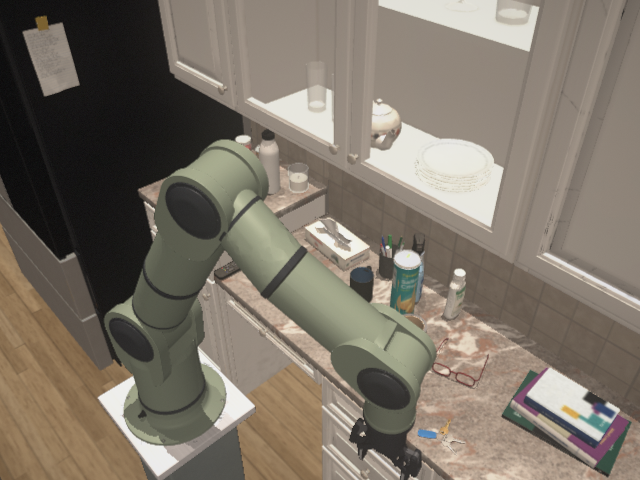

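View pics/top0.png

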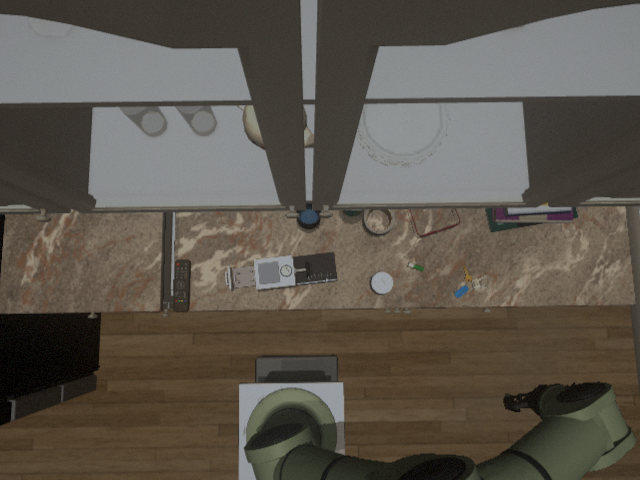

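The top view shows the tester at about (285,271), with its drawer out to the left at (240,277). The battery, green and white, is at (415,266), and the jar is at (382,283). I'll enlarge it.

```bash
cat > h.py <<'E'
import numpy as np, cv2
from scipy.spatial.transform import Rotation as Ro
from workcell import monitor, grab_frame, camera_model, bot
def model(n,s=None):
    m=camera_model(n); f=240/np.tan(np.radians(m["vfov"]/2))
    if n=="wrist":
        T=np.array(m["T_tool_cam"]); A=Ro.from_euler("xyz",s["tool_rot"]).as_matrix()
        R=(A@T[:3,:3]); c=A@T[:3,3]+s["position"]
    else: R=np.array(m["R"]).T; c=-R@np.array(m["t"])
    return f,m["cx"],m["cy"],R,c
def ray(M,p):
    f,cx,cy,R,c=M; d=R@np.array([(p[0]-cx)/f,(p[1]-cy)/f,1]); return c,d/np.linalg.norm(d)
def onz(M,p,z):
    c,d=ray(M,p); return c+d*(z-c[2])/d[2]
def proj(M,X):
    f,cx,cy,R,c=M; v=R.T@(np.asarray(X)-c); return np.array([cx+f*v[0]/v[2],cy+f*v[1]/v[2]])
def tri(obs):
    A=np.zeros((3,3));b=np.zeros(3)
    for M,p in obs:
        c,d=ray(M,p);P=np.eye(3)-np.outer(d,d);A+=P;b+=P@c
    X=np.linalg.solve(A,b); return X,[np.round(proj(M,X)-p,1) for M,p in obs]
def shot(tag):
    import pickle
    s=monitor.observe(); im=grab_frame("wrist"); cv2.imwrite(f"pics/{tag}.png",im)
    pickle.dump(model("wrist",s),open(f"{tag}.pkl","wb")); return im
def load(tag):
    import pickle; return pickle.load(open(f"{tag}.pkl","rb"))
E
python3 - <<'E'
from h import *
im=cv2.imread("pics/top0.png")[225:315,215:435]
cv2.imwrite("pics/top0c.png",cv2.resize(im,None,fx=3.6,fy=3.6,interpolation=cv2.INTER_CUBIC))
M=model("top")
for n,p,z in[("batt",(415,266),.008),("jar",(382,283),.04),("tester",(274,273),.053),("front",(228,279),.046),("paddle",(306,268),.064)]:print(n,onz(M,p,z).round(3))
E
```

```text
batt [ 0.501 -0.396  0.008]
jar [ 0.448 -0.286  0.04 ]
tester [0.482 0.043 0.053]
front [0.466 0.183 0.046]
paddle [ 0.495 -0.055  0.064]
```

View pics/top0c.png

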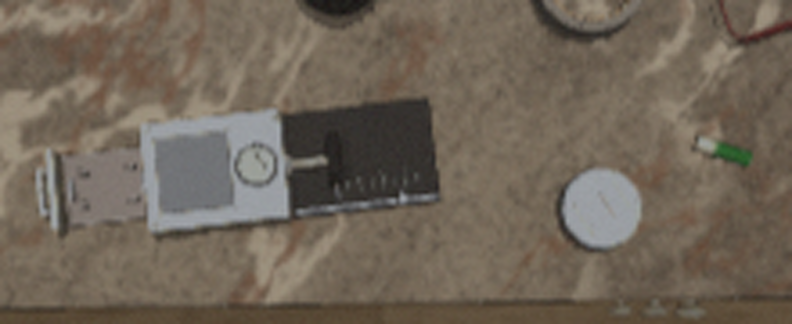

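Reading the crop, the tester yaw is about +0.11 and the battery axis is about -0.27 from world y. The marker is at crop (402,198) and the paddle at (334,158). I'll move above the battery for a close look.

Call:
move_arm([
  [330,206,-20,1.05],
  [330,206,-20,1.05],
  [330,206,-20,1.05],
  [330,206,-20,1.05],
  [330,206,-20,1.05],
  [330,206,-20,1.05],
  [330,206,-20,1.05],
  [330,206,-20,1.05],
  [330,206,-20,1.05],
  [330,206,-20,1.05],
  [330,206,-20,1.05],
  [330,206,-20,1.05],
], gripper=1)

```text
clock: 1.6
position: [0.4806, -0.4008, 0.2254]
tool_rot: [3.142, 0.0, 1.293]
force: [1.0, -1.2, 0.6]
grip_width: 0.0856
finger_force: 0.0
```

Run:
```python
from h import *
im=shot("w1"); print(monitor.observe()["qpos"].round(2)); M=load("w1")
print(proj(M,[.501,-.396,.008]))
M=model("top")
for z in(.4,.5,.6): print(onz(M,(300,207),z).round(3))
```

```text
[ 0.83  0.56 -0.34  1.61  0.21  1.01  0.15]
[337.46576769 183.44543887]
[ 0.613 -0.043  0.4  ]
[ 0.592 -0.045  0.5  ]
[ 0.572 -0.046  0.6  ]
```

View pics/w1.png

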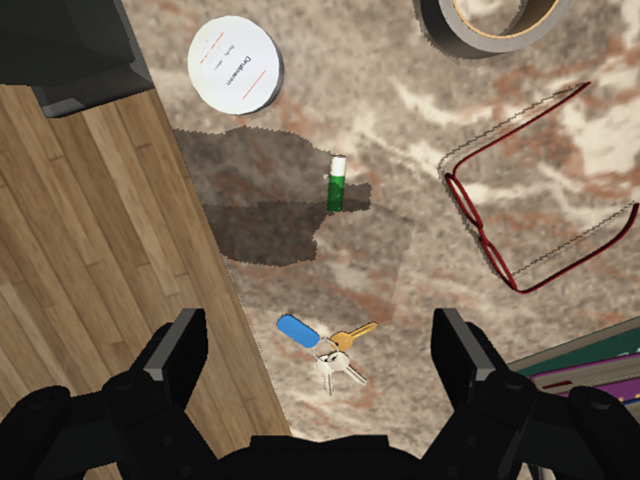

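The wrist view shows the battery from (339,156) to (335,211). The jar is top left and clear of it.

Run:
```python
from h import *
M=load("w1");im=cv2.imread("pics/w1.png")
hsv=cv2.cvtColor(im,cv2.COLOR_BGR2HSV)
g=((hsv[...,1]>150)&(abs(hsv[...,0].astype(int)-65)<20)).astype(np.uint8);g[:140]=0;g[230:]=0;g[:,:300]=0;g[:,370:]=0
ys,xs=np.nonzero(g);print(cv2.minAreaRect(np.c_[xs,ys].astype(np.float32)),len(xs))
a=onz(M,(339.3,156),.008);b=onz(M,(335,211),.008)
print(a,b,np.linalg.norm(a-b),(a+b)/2,np.arctan2(a[0]-b[0],a[1]-b[1]))
print(tri([(M,(337.2,183.7)),(model("top"),(215+724/3.6,225+150/3.6))]))
p=[np.degrees(0)];
```

```text
((335.3448486328125, 193.36207580566406), (13.536413192749023, 33.88255310058594), 4.763641834259033) 459
[ 0.50882502 -0.37301606  0.008     ] [ 0.4922301  -0.41999421  0.008     ] 0.049823063860362796 [ 0.50052756 -0.39650513  0.008     ] 0.3395652631311907
(array([ 0.50039873, -0.40226643, -0.0117921 ]), [array([0.4, 1.9]), array([-0.6, -0. ])])
```

Call:
move_arm([
  [20,4,-60,-0.062],
  [20,4,-105,-0.062],
  [20,4,-105,-0.062],
  [20,4,-105,-0.062],
  [20,4,-105,-0.062],
])

```text
clock: 2.28
position: [0.5015, -0.3973, 0.1225]
tool_rot: [3.139, 0.001, 1.231]
force: [-0.8, 0.4, 0.5]
grip_width: 0.0853
finger_force: 0.0
```

Run:
```python
from h import *
im=shot("w2");M=load("w2");s=monitor.observe();print(s["position"],s["tool_rot"])
print(proj(M,[.5005,-.3965,.008]),proj(M,[0.5088,-.373,.008]),proj(M,[.4922,-.42,.008]))
c=proj(M,[.5005,-.3965,.008]).astype(int)
x0,y0=max(c[0]-100,0),max(c[1]-75,0);print(x0,y0)
cv2.imwrite("pics/w2c.png",cv2.resize(im[y0:y0+150,x0:x0+200],None,fx=4,fy=4,interpolation=cv2.INTER_CUBIC))
```

```text
[ 0.5014192  -0.39719739  0.12225284] [3.13903724e+00 8.96738815e-04 1.23137163e+00]
[313.80222179 230.47420772] [313.64836884 193.02146932] [313.94672654 265.65129687]
213 155
```

View pics/w2c.png

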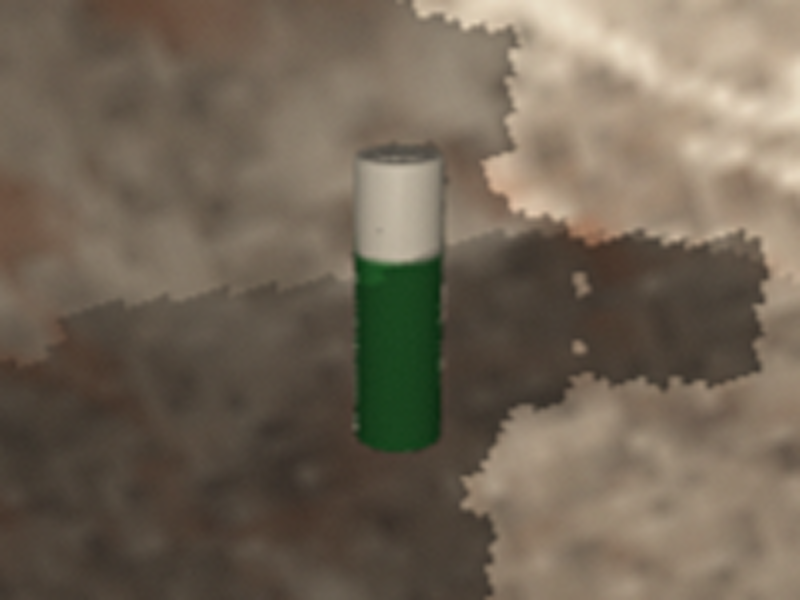

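The battery runs from (312.7,192.5) to (312.5,267) in the full frame. That is within 1.5 px of the prediction at z = 8 mm, and it lies straight along the jaws. Descending to grasp.

Call:
move_arm([
  [-1,1,-50,0],
  [-1,1,-85,0],
  [-1,1,-102,0],
  [-1,1,-102,0],
  [-1,1,-102,0],
  [-1,1,-102,0],
], gripper=0.5, newtons=30)

```text
clock: 3.08
position: [0.5004, -0.396, 0.0196]
tool_rot: [3.14, 0.001, 1.232]
force: [-0.1, 0.4, -0.1]
grip_width: 0.0429
finger_force: 0.0
```

Call:
move_arm([
  [0,0,0,0],
  [0,0,0,0],
  [0,0,0,0],
  [0,0,0,0],
  [0,0,0,0],
  [0,0,0,0],
], gripper=0, newtons=30)

```text
clock: 3.82
position: [0.5, -0.3957, 0.0189]
tool_rot: [3.141, 0.0, 1.232]
force: [-1.7, 1.1, 6.4]
grip_width: 0.0155
finger_force: 30.3
```

Call:
move_arm([
  [0,0,50,0],
  [0,0,110,0],
  [0,0,170,0],
  [-25,60,181,0.15],
  [-25,120,181,0.3],
  [-25,180,181,0.45],
  [-25,240,181,0.45],
  [-25,300,181,0.45],
  [-25,330,181,0.45],
  [-25,330,181,0.45],
  [-25,330,181,0.45],
  [-25,330,181,0.45],
])

```text
clock: 5.32
position: [0.4748, -0.0666, 0.1992]
tool_rot: [-3.141, 0.0, 1.68]
force: [-0.2, -0.8, -0.7]
grip_width: 0.015
finger_force: 29.8
```

Run:
```python
from h import *
im=shot("w3");s=monitor.observe();print(s["position"],s["tool_rot"],s["grip_width"],s["qpos"].round(2))
```

```text
[ 0.47477575 -0.06648044  0.19923153] [-3.14142349e+00  1.28683366e-04  1.68017979e+00] 0.015213573377580919 [ 0.43  0.39 -0.53  2.    0.27  0.81 -0.14]
```

Call:
move_arm([
  [0,60,0,0],
  [0,120,0,0],
  [0,170,0,0],
  [0,170,0,0],
  [0,170,0,0],
  [0,170,0,0],
])

```text
clock: 6.12
position: [0.475, 0.1031, 0.1992]
tool_rot: [-3.141, 0.0, 1.68]
force: [0.9, -0.2, -0.3]
grip_width: 0.0154
finger_force: 29.8
```

Run:
```python
from h import *
im=shot("w4");s=monitor.observe();print(s["position"],s["tool_rot"],s["grip_width"],s["qpos"].round(2))
```

```text
[0.47500769 0.10322894 0.19924191] [-3.14144329e+00  3.39714456e-04  1.67970799e+00] 0.015599227213899183 [ 0.11  0.41 -0.56  1.98  0.29  0.83 -0.51]
```

View pics/w4.png

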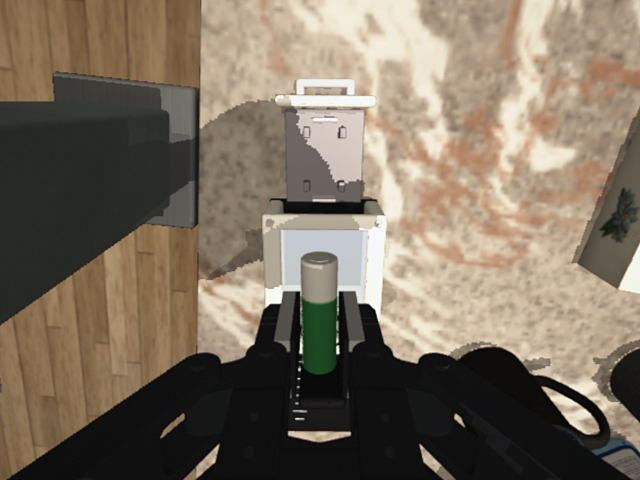

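View pics/w3.png

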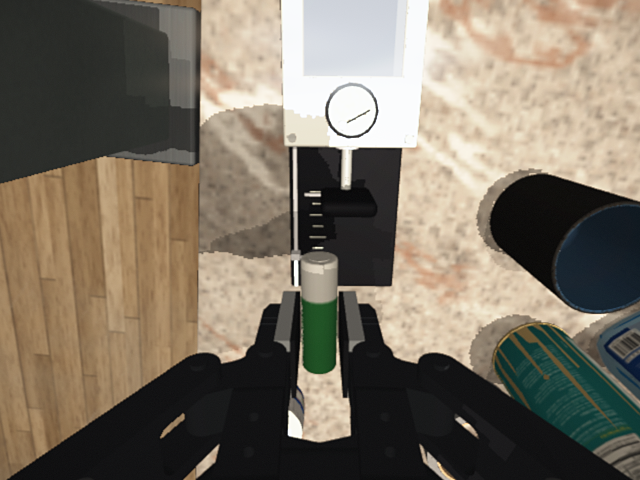

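w4 shows the drawer with posts at about (306,132), (343,132), (306,186) and (341,186), and the front panel at y≈100. w3 shows the paddle at (348,203), the needle at about (308,193) and the marker at about (296,257). I'll enlarge both.

Run:
```python
from h import *
a=cv2.imread("pics/w4.png")[78:208,268:378];b=cv2.imread("pics/w3.png")[180:265,282:367]
r=lambda i:cv2.resize(i,None,fx=4,fy=4,interpolation=cv2.INTER_CUBIC)
o=np.zeros((520,784,3),np.uint8);o[:,:440]=r(a);o[:340,444:]=r(b);cv2.imwrite("pics/cmp.png",o)
```

```text
(no output)
```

View pics/cmp.png

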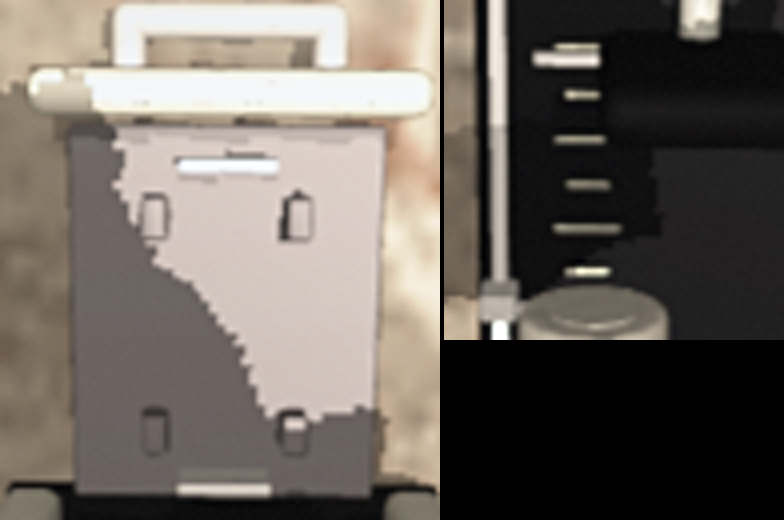

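Run:
```python
from h import *
M=load("w4")
P=[(302,219),(154,216),(155,434),(293,434)]
W=np.array([onz(M,(268+u/4,78+v/4),.020) for u,v in P]);print(W.round(4))
yv=(W[0]+W[1]-W[2]-W[3])[:2];xv=(W[0]-W[1]+W[3]-W[2])[:2]
print("len",np.linalg.norm(yv)/2,np.linalg.norm(xv)/2,"yaw",np.arctan2(-yv[0],yv[1]),np.arctan2(xv[1],xv[0]))
c=W.mean(0);print("cradle",c)
e=[onz(M,(268+u/4,78+v/4),.046) for u,v in((30,92),(432,92))];print("front top",e,np.arctan2(e[1][1]-e[0][1],e[1][0]-e[0][0]),np.mean(e,0))
e=[onz(M,(268+u/4,78+v/4),.010) for u,v in((75,490),(371,490))];print("floor",e)
e=[onz(M,(268+u/4,78+v/4),.010) for u,v in((69,140),(384,135))];print("floor",e)
m=camera_model("wrist");T=np.array(m["T_tool_cam"]);f=M[0]
for z in(.006,.0105):
  for x in(-.025,0,.025):
    v=np.linalg.inv(T)@[x,0,z,1];print(z,x,m["cx"]+f*v[0]/v[2],m["cy"]+f*v[1]/v[2])
M=load("w3")
q=lambda u,v:((u-444)/4+282,v/4+180)
n=onz(M,q(533,59),.016);k=onz(M,q(499,302),.018);print("needle",n,"mark",k)
for z in (.012,.018): print([onz(M,q(499,v),z).round(4) for v in(283,322)])
```

```text
[[0.4886 0.1615 0.02  ]
 [0.4606 0.159  0.02  ]
 [0.465  0.1171 0.02  ]
 [0.4922 0.1201 0.02  ]]
len 0.04184642614797858 0.027792240032545264 yaw 0.09503065375853106 0.09915078822920077
cradle [0.47660006 0.13943362 0.02      ]
front top [array([0.43820065, 0.17918503, 0.046     ]), array([0.50607641, 0.18662504, 0.046     ])] 0.1091762904954796 [0.47213853 0.18290503 0.046     ]
floor [array([0.44953365, 0.10137212, 0.01      ]), array([0.51063296, 0.10806463, 0.01      ])]
floor [array([0.44261942, 0.17062529, 0.01      ]), array([0.50304785, 0.17817918, 0.01      ])]
0.006 -0.025 316.07483612538226 372.0513135658425
0.006 0 315.9409365087175 318.5805307694335
0.006 0.025 315.79220427731275 259.1865680504507
0.0105 -0.025 316.1433185299411 364.9986394005824
0.0105 0 316.01654995901833 312.61920812438103
0.0105 0.025 315.8761403971824 254.60346383402913
needle [ 0.46336933 -0.06045895  0.016     ] mark [ 0.46135859 -0.1132852   0.018     ]
[array([ 0.4608, -0.1114,  0.012 ]), array([ 0.4617, -0.1204,  0.012 ])]
[array([ 0.461, -0.109,  0.018]), array([ 0.4618, -0.1179,  0.018 ])]
```

The posts fit the stated layout: 41.8 x 27.8 mm against 42 x 28, yaw ≈0.10. The cradle is at (0.476, 0.139). Now lowering the battery.

Call:
move_arm([
  [1,36,0,-0.006],
  [1,36,-50,-0.006],
  [1,36,-100,-0.006],
  [1,36,-130,-0.006],
  [1,36,-150,-0.006],
  [1,36,-150,-0.006],
  [1,36,-150,-0.006],
  [1,36,-150,-0.006],
])

```text
clock: 7.18
position: [0.4764, 0.1403, 0.0502]
tool_rot: [3.14, -0.0, 1.675]
force: [0.0, -0.6, -0.4]
grip_width: 0.0156
finger_force: 29.8
```

Run:
```python
from h import *
im=shot("w5");s=monitor.observe();print(s["position"],s["force"])
cv2.imwrite("pics/w5c.png",cv2.resize(im[100:460,180:460],None,fx=1.66,fy=1.66))
```

```text
[0.47635256 0.14036784 0.05011136] [ 0.34579322 -0.3137015  -0.48977749]
```

View pics/w5c.png

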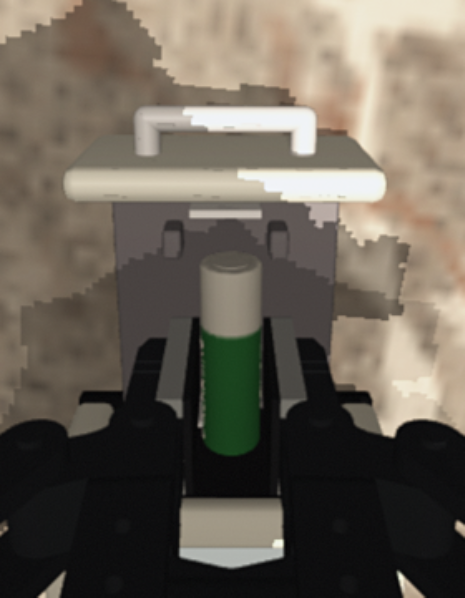

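In this view the battery is centred on column 231, while the posts' middle is at 225.5. That is about 1.3 mm towards -x, so I'll correct it and lower.

Call:
move_arm([
  [-1,-1,-8,0],
  [-1,-1,-15,0],
  [-1,-1,-20,0],
  [-1,-1,-20,0],
  [-1,-1,-20,0],
  [-1,-1,-20,0],
])

```text
clock: 7.98
position: [0.4748, 0.1395, 0.0291]
tool_rot: [-3.141, 0.0, 1.676]
force: [-0.7, 0.4, 0.2]
grip_width: 0.0155
finger_force: 29.8
```

Call:
move_arm([
  [0,0,0,0],
  [0,0,0,0],
  [0,0,0,0],
  [0,0,0,0],
  [0,0,25,0],
  [0,0,60,0],
  [0,0,60,0],
  [0,0,60,0],
  [0,0,60,0],
], gripper=0.35)

```text
clock: 9.1
position: [0.4744, 0.1394, 0.0886]
tool_rot: [-3.14, 0.0, 1.676]
force: [0.5, 0.0, -0.3]
grip_width: 0.0298
finger_force: 0.0
```

Run:
```python
from h import *
im=shot("w6");M=load("w6");s=monitor.observe();print(s["position"],s["grip_width"])
o=[]
c=np.array([.4755,.1394]);y=np.array([-.103,.995]);x=np.array([.995,.103])
for dy in(-.025,.025): print(proj(M,[*(c+dy*y),.018]))
hsv=cv2.cvtColor(im,cv2.COLOR_BGR2HSV)
g=((hsv[...,1]>130)&(abs(hsv[...,0].astype(int)-65)<20)).astype(np.uint8)
ys,xs=np.nonzero(g);r=cv2.minAreaRect(np.c_[xs,ys].astype(np.float32));print(r,len(xs))
cv2.imwrite("pics/w6c.png",cv2.resize(im[60:420,160:480],None,fx=1.6,fy=1.6))
```

```text
[0.47444796 0.13940362 0.08858675] 0.02975610666076831
[318.71589061 296.9135534 ]
[318.90114513 211.70879295]
((309.58001708984375, 309.44000244140625), (34.7642822265625, 134.05955505371094), 14.470292091369629) 1227
```

View pics/w6c.png

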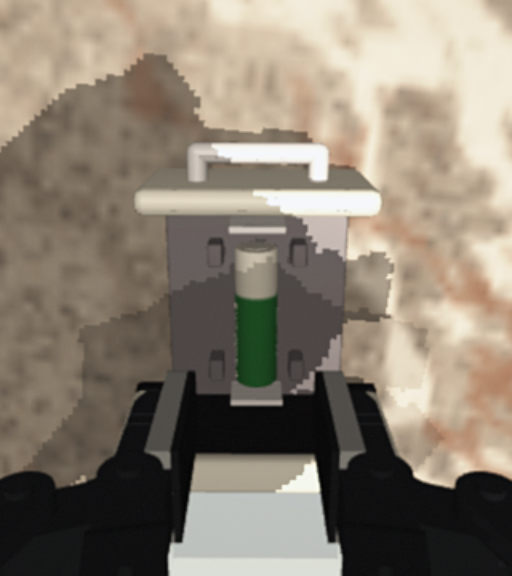

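The battery lies between all four posts and both end plates. I have used all my picture views, so from here I'll measure with code. Next I go behind the drawer front with the fingers shut.

Call:
move_arm([
  [-4,50,0,0],
  [-9,95,0,0],
  [-9,95,0,0],
  [-9,95,-30,0],
  [-9,95,-59,0],
  [-9,95,-59,0],
  [-9,95,-59,0],
  [-9,95,-59,0],
], gripper=0)

```text
clock: 10.15
position: [0.4664, 0.2345, 0.0313]
tool_rot: [3.14, -0.0, 1.675]
force: [-0.7, -1.0, -1.3]
grip_width: 0.0001
finger_force: 0.0
```

Call:
move_arm([
  [1,-10,0,0],
  [2,-20,0,0],
  [3,-30,0,0],
  [4,-40,0,0],
  [5,-50,0,0],
  [6,-60,0,0],
  [7,-70,0,0],
  [8,-80,0,0],
  [8.7,-85,0,0],
  [8.7,-85,0,0],
  [8.7,-85,0,0],
])

```text
clock: 11.52
position: [0.4744, 0.1496, 0.0302]
tool_rot: [-3.141, 0.0, 1.676]
force: [-0.2, -0.2, -0.2]
grip_width: 0.0001
finger_force: 0.0
```

Call:
move_arm([
  [0.8,-8,0,0],
  [1.3,-13,0,0],
  [1.3,-13,0,0],
  [1.3,-13,0,0],
])

```text
clock: 12.02
position: [0.4758, 0.1363, 0.0303]
tool_rot: [-3.141, 0.0, 1.675]
force: [0.8, -0.9, -0.1]
grip_width: -0.0002
finger_force: 0.0
```

Call:
move_arm([
  [0.2,-2,0,0],
  [0.4,-4,0,0],
  [0.4,-4,0,0],
  [0.4,-4,0,0],
])

```text
clock: 12.52
position: [0.4761, 0.1353, 0.0304]
tool_rot: [3.141, -0.004, 1.678]
force: [-4.0, 14.6, -1.2]
grip_width: -0.0006
finger_force: 8.0
```

There is a firm stop, at 14.6 N. Backing off and going to look straight down on needle and marker.

Call:
move_arm([
  [-1.5,15,0,0],
  [-1.5,15,60,0],
  [-1.5,15,120,0],
  [-1.5,15,160,0],
  [-1.5,15,160,0],
  [-1.5,15,160,0],
])

```text
clock: 13.28
position: [0.4745, 0.1474, 0.1898]
tool_rot: [-3.141, 0.0, 1.676]
force: [0.1, 0.4, -0.1]
grip_width: -0.0002
finger_force: 0.0
```

Run:
```python
from h import *
im=shot("w7");print(monitor.observe()["position"])
```

```text
[0.47429204 0.14736212 0.18943604]
```

Call:
move_arm([
  [-4,-60,0,0],
  [-4,-120,0,0],
  [-4,-180,0,0],
  [-4,-240,0,0],
  [-4,-300,0,0],
  [-4,-318,-40,0],
  [-4,-318,-70,0],
  [-4,-318,-70,0],
  [-4,-318,-70,0],
  [-4,-318,-70,0],
])

```text
clock: 14.58
position: [0.4713, -0.1704, 0.1213]
tool_rot: [3.14, 0.001, 1.676]
force: [0.0, -0.1, -0.1]
grip_width: 0.0
finger_force: 0.0
```

Run:
```python
from h import *
im=shot("w8");print(monitor.observe()["position"])
th=.103;x=np.array([np.cos(th),np.sin(th)]);y=np.array([-np.sin(th),np.cos(th)])
def rect(tag,o,z,xs,ys):
    im=cv2.imread(f"pics/{tag}.png");M=load(tag)
    P=np.array([[proj(M,[*(o+a*x+b*y),z]) for a in xs] for b in ys],np.float32)
    return cv2.cvtColor(cv2.remap(im,P,None,cv2.INTER_LINEAR),cv2.COLOR_BGR2GRAY)
# shut drawer: profile along y axis from cradle start, z=.046, x offset 25mm
o=np.array([.4755,.1394])
ys=np.arange(.06,-.09,-.003)
for tag in("w4","w7"): print(tag,[int(v) for v in rect(tag,o,.046,[.022,.025],ys).mean(1)])
o=np.array([.4634,-.0605]) # needle
g=rect("w8",o,.017,np.arange(-.010,.012,.001),np.arange(.006,-.066,-.001))
for b,r in zip(range(6,-66,-1),g): print(b,' '.join(f"{v:3d}" for v in r))
```

```text
[ 0.4712344  -0.17046699  0.12122233]
w4 [197, 198, 189, 176, 173, 247, 244, 118, 211, 211, 210, 209, 209, 208, 207, 206, 205, 204, 204, 202, 201, 200, 199, 200, 99, 100, 100, 99, 99, 39, 16, 13, 105, 200, 175, 167, 153, 201, 201, 200, 200, 201, 201, 200, 200, 200, 199, 199, 199, 199]
w7 [167, 153, 163, 167, 176, 168, 151, 140, 171, 114, 119, 121, 120, 107, 99, 95, 166, 168, 149, 147, 140, 125, 128, 121, 71, 104, 103, 106, 106, 207, 243, 205, 74, 232, 242, 242, 241, 206, 206, 206, 209, 69, 12, 15, 15, 20, 14, 16, 13, 14]
6  95 250 251 249  94  67  67  65  65  64  62  61  60  58  57  57  56  55  53  52  52  50
5  96 250 251 249  97  69  70  68  67  66  64  63  61  60  58  59  57  56  42  38  40  40
4 101 249 251 248  97  72  73  70  69  66  64  64  64  62  61  60  58  53  41  39  39  37
3 100 249 250 247  91  73  73  71  70  67  65  64  62  61  60  58  57  54  41  40  40  38
2  99 249 250 246  92  73  73  72  71  66  92  97  99  98  98  97  89  72  60  52  51  49
1  99 249 250 246  92  75  75  73  71  73 239 254 254 254 254 254 254 254 251 220 220 221
0  99 249 250 246  92  74  75  73
[... 5327 characters left out ...]
  21  21  21  21  19  79 192 205 211 214 206 203 201 251
-59  70 217 234 200  42  18  21  21  20  19  21  21  20  37  67  65  66  68  66  66  64 106
-60  73 217 234 204  54  18  21  21  20  21  20  21  20  19  18  17  17  18  17  17  30  46
-61  72 217 233 205  57  18  21  22  20  21  21  20  20  20  22  21  21  20  20  20  35  52
-62  71 217 232 204  54  16  20  22  19  19  21  21  21  20  21  21  21  21  20  20  36  52
-63  73 216 232 203  52  18  21  20  21  21  21  22  20  21  21  21  22  21  20  20  35  52
-64  73 216 232 202  52  17  20  21  22  20  21  21  20  20  21  21  19  20  20  19  38  52
-65  76 217 232 201  52  17  19  20  22  20  21  21  21  20  21  21  23  24  22  23  48  51
```

The needle is at y≈+0.4 mm and the marker tip at -54.1 mm in the same frame, so about 54.5 mm of travel is needed. I'll check the drawer gap more finely and go over the paddle.

```bash
cat >> h.py <<'E'
th=.103;x=np.array([np.cos(th),np.sin(th)]);y=np.array([-np.sin(th),np.cos(th)])
def rect(tag,o,z,xs,ys):
    im=cv2.imread(f"pics/{tag}.png");M=load(tag)
    P=np.array([[proj(M,[*(o+a*x+b*y),z]) for a in xs] for b in ys],np.float32)
    return cv2.cvtColor(cv2.remap(im,P,None,cv2.INTER_LINEAR),cv2.COLOR_BGR2GRAY)
E
python3 - <<'E'
from h import *
o=np.array([.4755,.1394])
for tag,a in(("w4",.055),("w7",-.018)):
  for xo in (.015,.028): print(tag,xo,a,[int(v) for v in rect(tag,o,.046,[xo,xo+.002],np.arange(a,a-.03,-.001)).mean(1)])
E
```

```text
w4 0.015 0.055 [242, 240, 228, 211, 214, 214, 216, 193, 231, 247, 247, 247, 247, 247, 237, 167, 154, 163, 187, 193, 209, 211, 209, 209, 209, 209, 209, 209, 199, 191]
w4 0.028 0.055 [186, 190, 193, 194, 188, 180, 175, 174, 238, 247, 247, 247, 247, 247, 234, 168, 166, 167, 160, 156, 156, 164, 164, 161, 165, 170, 177, 184, 191, 197]
w7 0.015 -0.018 [191, 192, 193, 174, 126, 105, 104, 103, 140, 208, 237, 243, 243, 243, 242, 205, 106, 56, 69, 129, 201, 238, 243, 242, 242, 242, 242, 242, 241, 242]
w7 0.028 -0.018 [105, 105, 106, 106, 106, 106, 105, 103, 121, 201, 238, 243, 243, 243, 242, 207, 97, 25, 46, 123, 200, 237, 243, 243, 242, 242, 242, 242, 241, 242]
```

Call:
move_arm([
  [12,60,0,0],
  [25,114,0,0],
  [25,114,0,0],
  [25,114,0,0],
  [25,114,-40,0],
  [25,114,-73,0],
  [25,114,-73,0],
  [25,114,-73,0],
  [25,114,-73,0],
], gripper=0.9)

```text
clock: 15.75
position: [0.4964, -0.057, 0.0486]
tool_rot: [3.14, 0.001, 1.675]
force: [0.5, 0.5, -0.2]
grip_width: 0.0771
finger_force: 0.0
```

The drawer moved 74 mm and its panel sits flush against the housing, so it is shut. Gripping the paddle.

Call:
move_arm([
  [0,0,0,0],
  [0,0,0,0],
  [0,0,0,0],
  [0,0,0,0],
  [0,0,0,0],
  [0,0,0,0],
], gripper=0, newtons=80)

```text
clock: 16.5
position: [0.495, -0.0568, 0.0479]
tool_rot: [-3.14, 0.001, 1.676]
force: [-10.2, -1.5, 22.7]
grip_width: 0.0382
finger_force: 77.7
```

Call:
move_arm([
  [-0.5,0,1,0],
  [-0.2,-8,1,0],
  [0.6,-16,1,0],
  [1.5,-24,1,0],
  [2.3,-32,1,0],
  [3.1,-40,1,0],
  [3.9,-48,1,0],
  [4.4,-52,1,0],
  [4.6,-54,1,0],
  [4.6,-54,1,0],
  [4.6,-54,1,0],
])

```text
clock: 17.88
position: [0.5003, -0.1097, 0.0482]
tool_rot: [-3.142, -0.001, 1.676]
force: [-3.1, 9.4, -2.8]
grip_width: 0.0387
finger_force: 84.6
```

Run:
```python
from h import *
im=shot("w9");s=monitor.observe();print(s["position"],s["force"],s["finger_force"],s["grip_width"])
print(proj(load("w9"),[.469,-.1145,.016]))
o=np.array([.4634,-.0605])-.054*y
g=rect("w9",o,.017,np.arange(-.010,.012,.001),np.arange(.012,-.010,-.0005))
for b,r in zip(np.arange(12,-10,-.5),g): print(b,' '.join(f"{v:3d}" for v in r))
```

```text
[ 0.50029573 -0.10963898  0.04818316] [-3.21480756  8.36044309 -1.69492384] 84.62544679641724 0.03856748929419012
[246.68546205 290.99965665]
12.0  94  12  49 193 194 176  37  15  15  11  12  12  11  12  11  11  12  11  10  11  12  12
11.5  93   9  55 195 195 178  37  14  14  12  12  13  11  13  11  10  12  11  12  10   9   9
11.0 100  10  59 200 195 176  33  13  13  11  11  12  11  10  10  12  12  11  10  11   9  11
10.5 101  12  50 200 194 169  32  11  11  13  10  10  11  12  13  11  11  10  37  50  48  49
10.0  98  10  42 200 176 147  38   9  12  12  12  13  10  10  11  12  12   9 106 139 133 131
9.5  94  11  45 201 165 136  39   9  13  12  12  12  11  13  10  12  12   8 117 152 144 142
9.0  92  10  42 197 162 135  35   9  10  13  11  12  11  11  12  11  12   9  60  76  71  70
8.5  86  10  40 171 157 138  37  12  12  11  11  12  11  11  12  11  12   9  13  14  13  12
8.0  74  27  66 157 155 138  57  42  19   9  12  12  11  12  11  11  11  11   8   8   9   7
7.5  69  78 104 152 152 134  92  92  41  11  11  11  11  12  12  12  12  12  12  11  11  11
7.0  77 103 110 131 132 118 103 1
[... 2413 characters left out ...]
1  11  59  79  78  78  77  77  52  11  13  10   7
-6.5  66   9  52 152 155 136  39  12  12  13  12  66  78  77  77  76  79  43  11  12   9   8
-7.0  68   9  54 153 155 134  37  13  14  16  17  72  77  77  77  77  79  36  12  10  10   8
-7.5  72   9  49 154 156 127  27  15  15  16  24  78  77  77  77  77  76  27  13   9  10   8
-8.0  73   8  45 155 158 106  17  16  15  14  34  78  77  77  78  78  73  18  13   9   7   8
-8.5  69   8  49 159 152  63  13  15  15  13  51  78  77  77  78  78  68  15  13  10   8   9
-9.0  68   9  53 162 114  24  15  15  16  15  64  78  77  78  77  77  62  13  12   9   8   8
-9.5  66   8  45 143  50  12  15  14  16  17  69  77  77  78  77  78  55  13  13   9   9   8
```

The needle is about 1.4 mm short of the marker, and the wrist travel (53.2 of 54.5 mm) agrees. Correcting.

Call:
move_arm([
  [0.1,-0.7,0,0],
  [0.1,-1.4,0,0],
  [0.1,-1.4,0,0],
  [0.1,-1.4,0,0],
  [0.1,-1.4,0,0],
  [0.1,-1.4,0,0],
])

```text
clock: 18.68
position: [0.5004, -0.111, 0.0482]
tool_rot: [3.142, -0.001, 1.677]
force: [-2.0, 9.5, -2.9]
grip_width: 0.0383
finger_force: 84.6
```

Run:
```python
from h import *
im=shot("w10");s=monitor.observe();print(s["position"],s["force"],s["finger_force"],s["grip_width"])
o=np.array([.4634,-.0605])-.054*y
for z in(.016,.018):
  g=rect("w10",o,z,np.arange(-.010,.008,.001),np.arange(.006,-.005,-.0005))
  for b,r in zip(np.arange(6,-5,-.5),g): print(b,' '.join(f"{v:3d}" for v in r))
# top view stereo check of needle/mark columns
M=model("top");t=grab_frame("top");p=proj(M,[*o,.017]);print(p)
a,b=p.round().astype(int);print(cv2.cvtColor(t,cv2.COLOR_BGR2GRAY)[b-6:b+6,a-6:a+8])
```

```text
[ 0.50038953 -0.11099962  0.04816662] [-1.51248898  8.79912936 -1.09082471] 84.64678645133972 0.038562663751027036
6.0 103 118 123 129 118 114 112 105  36  13  14  13  13  13  12  13  13  14
5.5 112 117 116 113 111 112 112 100  35  12  13  12  14  13  12  14  12  14
5.0 117 117 115 113 111 113 112  95  38  11  13  13  14  14  13  13  14  13
4.5 119 116 116 114 112 115 109  91  41  13  13  14  13  13  12  13  13  13
4.0 118 117 115 114 113 116 105  89  39  13  13  14  13  12  14  12  11  13
3.5 117 116 115 114 114 114 100  88  36  12  12  10  11  11  10  12  10  12
3.0 118 118 116 115 117 114  94  87  33  11  13  14  11  13  11  13  12  12
2.5 141 140 138 134 138 127  90  84  32  14  34  56  40  40  41  43  43  42
2.0 163 163 160 157 160 143  94  99  78  54  68  98  87  88  90  90  91  91
1.5 172 172 169 166 168 148 100 111 110  76  89 112 110 110 111 112 111 112
1.0 171 173 171 169 168 147 107 113 115  73 123 136 136 137 137 135 128 129
0.5 169 173 171 169 167 150 139 142 145  71 151 160 160 160 160 159 154 153
0.0 167 171 171 169 167 154 163 164 168  70 158 170 169 170 170 169 168 1
[... 2245 characters left out ...]
66 170  58  12  13  15  14  12  45  85  84  84  83  86
-4.5  94  18  18 157 166 167  56  11  13  13  13  12  60  86  83  84  85  86
[325.31691708 277.24045933]
[[51 58 58 57 61 62 62 61 67 66 66 66 66 67]
 [54 56 57 57 58 60 64 63 61 65 69 66 66 66]
 [57 54 55 58 59 64 62 61 64 64 63 67 65 62]
 [52 53 58 59 59 61 61 61 64 64 62 65 65 66]
 [51 54 54 55 59 57 58 63 64 64 63 66 65 66]
 [54 55 53 54 56 60 63 60 62 62 66 67 67 65]
 [48 51 51 53 58 56 58 62 60 62 62 63 64 64]
 [49 50 49 54 59 56 59 58 63 60 58 63 66 67]
 [51 48 52 56 55 55 58 60 57 63 64 62 60 63]
 [48 45 49 52 54 57 58 58 60 60 64 62 64 64]
 [39 48 47 52 55 54 54 58 60 64 60 59 62 64]
 [48 46 47 50 50 52 57 57 59 57 59 64 60 62]]
```

The needle and marker tips overlap within about 0.3 mm, the marker hasn't moved, and the grip is steady. Handing in.

```bash
python3 -c "
from workcell import bot
print(bot.job_done())"
```

```text
the job is handed in; nothing more can be done
None
```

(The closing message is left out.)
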